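# Dock the cup tray in its counter track

### The job

Slide the black cup tray into the lipped steel track on the counter, notched end first, from the track's open end, and push it fully home against the back stop so that the sprung catch clicks into the tray's notch. Do it gently: the foam cups must ride along standing on the tray, the tray must not be rammed against the track, and the shakers and the tall cup stack stay where they are.

Things in the scene. Friction and masses are not known exactly. Their poses are not given: they have to be found in the camera images.
- tray: Black tray, 0.3-0.55 kg, flat on the counter, too wide to grasp: 120 mm long (x), 130 wide (y). Middle 104 wide, 16 thick, rim up to 22 high. Side flanges (|y| 52 to 65 mm) only 6 thick, outer corners 8 mm radius, each with a notch through it at x = +12 to +28 mm. Origin: centre of underside; +x = end that enters the track first. Starts before the mouth, up to 0.8 rad askew.
- dock: Steel track screwed down. Origin: middle of open mouth, counter height; +x into the track, +y the catch side. Counter is its floor. Walls' inner faces y = +-67 mm (tray has 2 mm a side), x 0 to 105, ends rounded 4 mm. Lips over the flanges reach in to y = +-58, 9.5 to 13.5 mm above counter. Back stop face x = 105, 22 mm high. Flat screw ears 3 mm high out to y = +-99.
- dock_home (a point): Where the tray's origin lies when the tray is fully home: 45 mm inside the mouth on the track's axis, at counter height. The tray's trailing end then still stands 15 mm out of the mouth.
- catch (a joint): Sprung upright nose, 8 mm radius, in the wall at dock x = 65, y = +67 mm, standing 6 mm into the track; value = m pushed back, 0 out, 0.009 limit. Spring 1.4 N, plus 0.35 N per mm. The tray's corner meets it about 43 mm before home; pushing past takes some 5 to 12 N, and the drag stays up until the nose drops into the flange's notch at home.
- cups: Short stack of four upside-down white foam cups, 72 mm wide at the foot, 54 mm at the top, 43 mm high, 50 g, standing loose on the tray near its middle (inside the rim); the top is 59 mm above the counter. Origin: centre of the underside.
- shaker_a: Waisted topping shaker with white cap, reddish brown, 74 mm wide, 188 mm high, loose; bystander. Origin: centre of the underside.
- shaker_b: Waisted topping shaker with white cap, cork brown, 74 mm wide, 188 mm high, loose; bystander. Origin: centre of the underside.
- cup_stack: Tall stack of upside-down white foam cups, 88 mm wide, 163 mm high, loose; bystander. Origin: centre of the underside.
Mind the look-alikes: they are no part of the job. Several things have the shape of the cups; the one meant has the colours described above. Of the things that look like the tray, take the one that is nearest to the robot's base at the start.

How it is judged:
By the outcome, as a careful person would: the job done as asked, in the order asked, and still so for the second after the job is handed in, with the robot touching nothing.
It also fails if it takes over 72 s, if anything falls off the work surface, if the arm or the gripper's body presses on something with over 40 N, if the wrist force passes 120 N, or if a joint passes its speed limit or range.

### The arm

A 6-joint arm with a two-finger parallel gripper is mounted at the origin on the work surface. World frame = base frame: x ahead of the robot, y to its left, z up, the work surface at z = 0. Lengths are in m, angles in rad, forces in N, time in s.
With the tool pointing down it reaches from about 0.375 to 0.975 m from the base axis. Payload 3.8 kg.
Tool frame: the origin (TCP) lies midway between the tips of the shut fingers; the grasp point (between the pads) lies 19 mm behind it; z points along the fingers, y is the line along which they close (so a half turn about z gives the same grasp; the last joint's range is limited). The gripper opens to 85 mm and grips with 20 to 120 N. Pads are 22 mm wide; open, the fingers measure 114 mm over their backs; the gripper's body (76 mm by 85 mm) begins 54 mm behind the grasp point. The pads swing forward as they close: fully open they stand 13 mm farther back than shut.
Start: joints at [1.303, 0.264, 1.604, -0, 1.274, -0.037], TCP at [0.154, 0.657, 0.231] pointing down, gripper open.
Joint ranges: [-2.63, 2.63], [-0.94, 2.18], [0.31, 2.57], [-1.31, 4.45], [0, 2.66], [-2.55, 2.55]. Speed limits (rad/s): [2.57, 2.57, 3.14, 3.14, 3.14, 3.14].

### API

Orientations are given as a rotation vector (axis times angle).
In Python, from workcell import bot gives the robot as it stands.
- The arm moves only by the tool step_arm, never from a script. Its argument "motion" is a list of rows, each a list of 5 numbers: the finger opening in cm, from 0 to 8.54, then the shift along the tool's x, y, z in cm, then the turn about the tool's z in degrees. In form: [[claw, dx, dy, dz, twist], ...]. A call has 1 to 20 rows; each row is the pose to reach, as a shift and turn from the pose commanded when the call began, along the tool's axes at that moment; what a row does not reach only later rows make up. A row lasts 1/10 s, in which the tool goes at most 50 mm and 8.59 degrees, less where a joint would pass 70% of its speed; a pose out of reach is approached as far as the arm can. A call with a gripper value outside its range is refused whole. The fingers move at their own pace and stop on an object; "force" is the grip in N (left out, the last holds). Time passes only in rows, so rows that repeat a pose let the fingers close. It gives the time, the measured TCP pose, the force, the opening and the grip force at its end, in the units of the state.
- bot.read_state(): the state, without advancing time (a new reading comes with each control period).
- bot.read_camera(name): name is "side" or "top" or "wrist"; returns (picture, depth): 420x560x3 uint8, red, green, blue; 420x560 float32, m along the optical axis (not along the pixel's ray), 0 where there is no reading.
- bot.calibration(name): a dict with "mtx" (3x3 intrinsics, pixels), "origin" and "orientation" of the camera in the world; the wrist camera has in their place "T_tool_cam" (4x4, takes a point from camera to tool coordinates, whose origin is the TCP and whose axes are the flange's). Camera axes: x right, y up, looking along -z (the intrinsics and any distortion apply to the point x, -y, -z); pixel columns grow to the right and rows downward; lengths in m; the calibration is good to about 2 mm. The wrist camera is an equidistant fisheye: a pixel r from the principal point sees the ray r / f radians off the axis. A picture is of the moment at which its call begins: read the wrist's pose just before it. calibration takes no time and is no camera call.
- bot.finish_job(): hands the job in; it is judged then, once.
The state is a dict: "time": time; "q": joint angles; "joint_vel": joint speeds; "joint_torque": joint torques, N m; "tool_pos": TCP position; "tcp_rot": TCP orientation; "wrist_force": force on the tool from outside, world axes, zero at the start; "torque": the same for the moment, N m; "width": opening from 0.0 (shut) to 1.0 (fully open); "grip_force": force on a finger pad.
Only numpy, scipy, OpenCV 4.12 (cv2) and the standard library are available. Lean on these libraries where they do the work, as an engineer would, in place of code of your own. Each camera call takes 0.05 s, during which the arm holds its last target. There are 200 camera calls.

## Working session

There is one attempt and no reset: what is moved stays moved. The work goes in short steps, Python scripts to look and compute and a tool call to move; the robot and the scene stay as the last step left them, time stands still between calls to the robot, and variables do not carry over. Pictures are saved under pics/ and viewed, at most 10 in all, crops included, and the job is handed in when it is done.

Besides the shell and the picture viewer there is one more tool, called after ">>>" in YAML: its name, and indented under it one key for each argument. step_arm: Moves the arm, as the interface text tells. Its arguments: {"type":"object","properties":{"motion":{"type":"array","items":{"type":"array","items":{"type":"number"}}},"force":{"type":"number"}},"required":["motion"]}

```bash
ls; mkdir -p pics; python3 - <<'E'
from workcell import bot
import cv2, numpy as np
s=bot.read_state(); print(s)
ims=[]
for n in ("top","side"):
    p,d=bot.read_camera(n); np.savez(f"pics/{n}0.npz",p=p,d=d); cv2.imwrite(f"pics/{n}0.png",p[:,:,::-1]); c=bot.calibration(n); print(n,c)
print(bot.calibration("wrist"))
E
```

```text
pics
{'time': 0.0, 'q': array([ 1.30307900e+00,  2.64738895e-01,  1.60537260e+00,  2.24681292e-05,
        1.27370136e+00, -3.68789379e-02]), 'joint_vel': array([-0.00050421,  0.00017639,  0.00150181, -0.00068064,  0.00069779,
        0.00096892]), 'joint_torque': array([-8.15165322e-05, -5.15097892e+01, -3.67324662e+01,  2.14053603e-04,
        1.27285451e-02, -6.36932374e-07]), 'tool_pos': array([0.15422321, 0.65639556, 0.22997239]), 'tcp_rot': array([-0.36176441, -3.12033163,  0.0034416 ]), 'wrist_force': array([ 0.32428148,  0.45006243, -0.03570031]), 'torque': array([ 0.00782998, -0.07658919, -0.02434311]), 'grip_force': 0.0, 'width': 1.000529828812254}
top {'mtx': array([[423.09685298,   0.        , 272.02646894],
       [  0.        , 423.09685298, 215.05768491],
       [  0.        ,   0.        ,   1.        ]]), 'origin': array([ 0.53237358, -0.00582957,  1.14051   ]), 'orientation': array([ 0.08740647, -0.09143148, -1.56547681])}
side {'mtx': array([[532.7878185 ,   0.        , 275.89018331],
       [  0.        , 532.7878185 , 219.71635171],
       [  0.        ,   0.        ,   1.        ]]), 'origin': array([ 0.07468429, -0.94242902,  1.27760353]), 'orientation': array([ 0.72061347, -0.19796183, -0.50790827])}
{'mtx': array([[325.1922621 ,   0.        , 282.69939813],
       [  0.        , 325.1922621 , 209.13101085],
       [  0.        ,   0.        ,   1.        ]]), 'T_tool_cam': array([[-1.30195156e-04,  9.62226925e-01,  2.72248650e-01,
         6.87989297e-02],
       [ 9.99999809e-01, -3.91018629e-05,  6.16421778e-04,
         3.77030293e-04],
       [ 6.03783061e-04,  2.72248679e-01, -9.62226737e-01,
        -1.41645613e-01],
       [ 0.00000000e+00,  0.00000000e+00,  0.00000000e+00,
         1.00000000e+00]])}
```

View pics/top0.png

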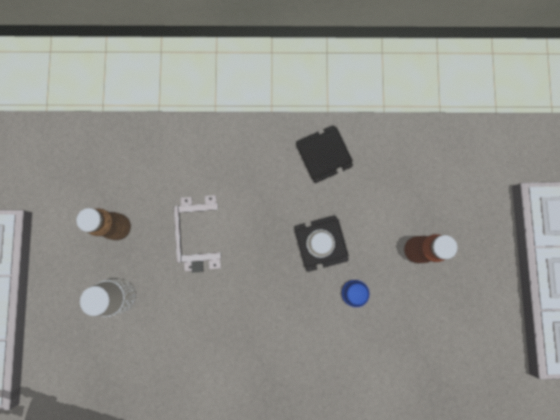

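View pics/side0.png

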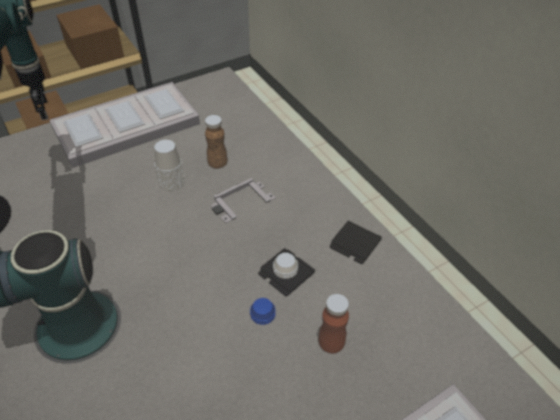

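The top view shows two black trays: (321,243) with white cups on it, and (325,153), which is empty and farther from the base, so a look-alike. The short cups are white at (321,243) and blue at (357,293), the blue one a look-alike. The track is at (197,233) with its mouth to the right and the catch box at (197,266). The shakers are at (115,225) and (420,248), and the tall stack is at (105,298). I choose the tray and white cups at (321,243) and check them in a crop.

```bash
cat > h.py <<'E'
import numpy as np, cv2
from scipy.spatial.transform import Rotation as R
from workcell import bot
def ray(name,uv):
    c=bot.calibration(name); uv=np.atleast_2d(np.float64(uv)); K=c["mtx"]
    d=np.c_[(uv[:,0]-K[0,2])/K[0,0],-(uv[:,1]-K[1,2])/K[1,1],-np.ones(len(uv))]
    return np.array(c["origin"]),d@R.from_rotvec(c["orientation"]).as_matrix().T
def plane(name,uv,z):
    o,d=ray(name,uv); return o+d*((z-o[2])/d[:,2])[:,None]
def wplane(s,uv,z):
    c=bot.calibration("wrist");K=c["mtx"];T=c["T_tool_cam"];uv=np.atleast_2d(np.float64(uv))
    v=(uv-K[:2,2])/K[0,0];th=np.linalg.norm(v,axis=1)+1e-9
    d=np.c_[v[:,0]/th*np.sin(th),-v[:,1]/th*np.sin(th),-np.cos(th)]
    Rt=R.from_rotvec(s["tcp_rot"]).as_matrix(); o=s["tool_pos"]+Rt@T[:3,3]; d=d@(Rt@T[:3,:3]).T
    return o+d*((z-o[2])/d[:,2])[:,None]
E
python3 - <<'E'
from h import *
z=np.load("pics/top0.npz");p=z["p"];d=z["d"]
c=p[180:300,165:365]; cv2.imwrite("pics/crop.png",cv2.resize(c[:,:,::-1],None,fx=4,fy=4,interpolation=cv2.INTER_CUBIC))
g=p.max(2); m=(g<50).astype(np.uint8)
m[:190]=0;m[300:]=0;m[:,:280]=0;m[:,365:]=0
cs,_=cv2.findContours(m,cv2.RETR_EXTERNAL,cv2.CHAIN_APPROX_NONE)
k=max(cs,key=cv2.contourArea); print(cv2.contourArea(k),cv2.minAreaRect(k))
b=cv2.boxPoints(cv2.minAreaRect(k)); w=plane("top",b,0.006); print(w.round(4),w.mean(0), np.linalg.norm(np.diff(w,axis=0),axis=1))
for n,uv,h in (("cups",(321,241),.059),("sa",(444,247),.188),("sb",(90,220),.188),("st",(95,300),.163),("blue",(357,293),.04)): print(n,plane("top",uv,h))
E
```

```text
0.0 ((319.0, 224.0), (0.0, 0.0), 0.0)
[[ 0.6384 -0.1351  0.006 ]
 [ 0.6384 -0.1351  0.006 ]
 [ 0.6384 -0.1351  0.006 ]
 [ 0.6384 -0.1351  0.006 ]] [ 0.63839864 -0.13511766  0.006     ] [0. 0. 0.]
cups [[ 0.58983636 -0.13378476  0.059     ]]
sa [[ 0.5704512  -0.39511481  0.188     ]]
sb [[0.62861961 0.40329521 0.188     ]]
st [[0.44862587 0.39316983 0.163     ]]
blue [[ 0.45782339 -0.22710413  0.04      ]]
```

View pics/crop.png

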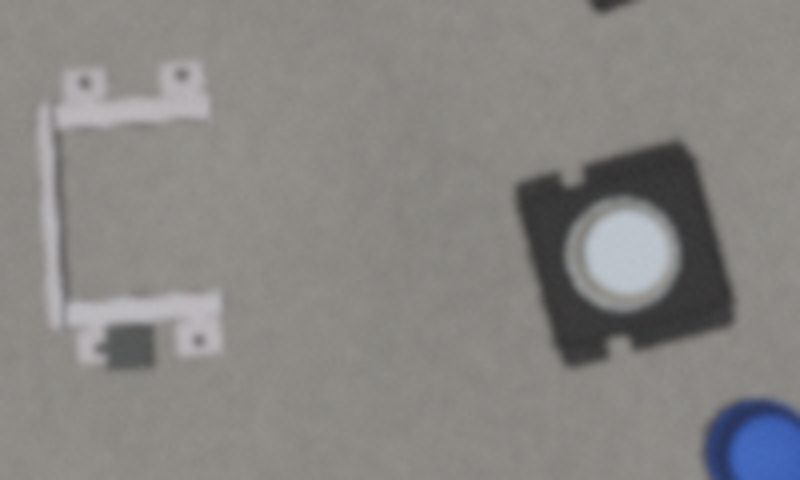

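The crop confirms it: the tray under the white cups has its notches at (570,180) and (620,342), near the left end that faces the track mouth, with the catch box at (132,345). Next I measure the poses.

```bash
cat >> h.py <<'E'
def traypose(pts):  # hull contour world xy of tray underside outline
    r=cv2.minAreaRect(np.float32(pts)*1000); return r
E
python3 - <<'E'
from h import *
z=np.load("pics/top0.npz");p=z["p"].astype(int);d=z["d"]
g=p.max(2); print("tray",p[230,303],"ground",p[240,260],"lip",p[257,200],"track ear",p[265,214])
m=(g<85).astype(np.uint8); m[:205]=0;m[285:]=0;m[:,:285]=0;m[:,358:]=0
cs,_=cv2.findContours(m,cv2.RETR_EXTERNAL,cv2.CHAIN_APPROX_NONE)
k=max(cs,key=cv2.contourArea)[:,0]; w=plane("top",k,0.010)[:,:2]
print("tray",cv2.minAreaRect(np.float32(w)*1000))
print(cv2.boxPoints(cv2.minAreaRect(np.float32(w)*1000)))
m=((g>160)).astype(np.uint8); m[:190]=0;m[280:]=0;m[:,:170]=0;m[:,225:]=0
cs,_=cv2.findContours(m,cv2.RETR_EXTERNAL,cv2.CHAIN_APPROX_NONE)
k=max(cs,key=cv2.contourArea)[:,0]; w=plane("top",k,0.012)[:,:2]
r=cv2.minAreaRect(np.float32(w)*1000); print("dock box (with ears)",r)
a=plane("top",np.array([[215,101],[60,111],[208,118],[62,127],[220,292],[68,304],[220,312],[68,326],[207,97],[209,119],[220,291],[221,314],[38,105],[55,327],[56,120],[66,310]])/4+[165,180],0.0135)
print(a[:,:2].round(4))
u,v=321,241
for nm,rg in (("cups",(slice(225,262),slice(305,338))),):
    mm=(g[rg]>185).astype(np.uint8); M=cv2.moments(mm,True); uv=(M['m10']/M['m00']+rg[1].start,M['m01']/M['m00']+rg[0].start); print(uv,plane("top",uv,.059))
E
```

```text
tray [57 57 57] ground [138 135 131] lip [189 186 189] track ear [131 128 131]
tray ((587.4212646484375, -139.48733520507812), (126.2678451538086, 121.65973663330078), 14.974228858947754)
[[ 510.7137   -97.03594]
 [ 542.14874 -214.56439]
 [ 664.1288  -181.93872]
 [ 632.6938   -64.41028]]
dock box (with ears) ((579.5497436523438, 216.4942169189453), (199.5323028564453, 95.80152893066406), 43.18260192871094)
[[0.6873 0.1347]
 [0.6802 0.2386]
 [0.6758 0.1392]
 [0.6694 0.237 ]
 [0.5595 0.1292]
 [0.5512 0.2297]
 [0.5463 0.129 ]
 [0.5368 0.2293]
 [0.69   0.1402]
 [0.6751 0.1386]
 [0.5602 0.1292]
 [0.545  0.1283]
 [0.6842 0.2535]
 [0.5361 0.2379]
 [0.6741 0.2411]
 [0.5473 0.2309]]
(321.3966101694915, 242.69830508474575) [[ 0.58550333 -0.13475556  0.059     ]]
```

Estimates: tray at (0.587,-0.139) with yaw 105°; track mouth at (0.6175,0.134) with yaw 94.5°. The tray is about 52 mm off axis towards the catch side. Plan: push its side with the two open fingers to line it up, then push its trailing end into the track.

>>> step_arm:
  motion:
    - [8.5,-51.5,-72.2,0,-28.2]
    - [8.5,-51.5,-72.2,0,-28.2]
    - [8.5,-51.5,-72.2,0,-28.2]
    - [8.5,-51.5,-72.2,0,-28.2]
    - [8.5,-51.5,-72.2,0,-28.2]
    - [8.5,-51.5,-72.2,0,-28.2]
    - [8.5,-51.5,-72.2,0,-28.2]
    - [8.5,-51.5,-72.2,0,-28.2]
    - [8.5,-51.5,-72.2,0,-28.2]
    - [8.5,-51.5,-72.2,0,-28.2]
    - [8.5,-51.5,-72.2,0,-28.2]
    - [8.5,-51.5,-72.2,0,-28.2]
    - [8.5,-51.5,-72.2,0,-28.2]
    - [8.5,-51.5,-72.2,0,-28.2]
    - [8.5,-51.5,-72.2,0,-28.2]
    - [8.5,-51.5,-72.2,0,-28.2]
    - [8.5,-51.5,-72.2,0,-28.2]
    - [8.5,-51.5,-72.2,0,-28.2]
    - [8.5,-51.5,-72.2,0,-28.2]
    - [8.5,-51.5,-72.2,0,-28.2]

```text
time: 2.1
tool_pos: [0.4901, -0.164, 0.2305]
tcp_rot: [0.406, -3.114, -0.002]
wrist_force: [-0.3, -0.0, -0.2]
width: 0.995
grip_force: 0.0
```

```bash
python3 - <<'E'
from h import *
s=bot.read_state(); p,d=bot.read_camera("wrist"); np.savez("pics/w1.npz",p=p); cv2.imwrite("pics/w1.png",p[:,:,::-1])
g=p.max(2); m=(g<85).astype(np.uint8)
cs,_=cv2.findContours(m,cv2.RETR_EXTERNAL,cv2.CHAIN_APPROX_NONE)
for k in cs:
    if cv2.contourArea(k)>1500:
        w=wplane(s,k[:,0],.006)[:,:2]; print(cv2.contourArea(k),cv2.boundingRect(k),cv2.minAreaRect(np.float32(w)*1000))
E
```

```text
48948.0 (0, 259, 560, 161) ((868.8236083984375, -87.28521728515625), (572.708740234375, 1635.16943359375), 15.435579299926758)
9142.5 (229, 208, 105, 96) ((585.385986328125, -140.22125244140625), (130.17459106445312, 124.9742660522461), 14.869291305541992)
4532.5 (5, 170, 114, 90) ((611.0523681640625, -463.54541015625), (95.30799102783203, 230.8400115966797), 39.61761474609375)
```

View pics/w1.png

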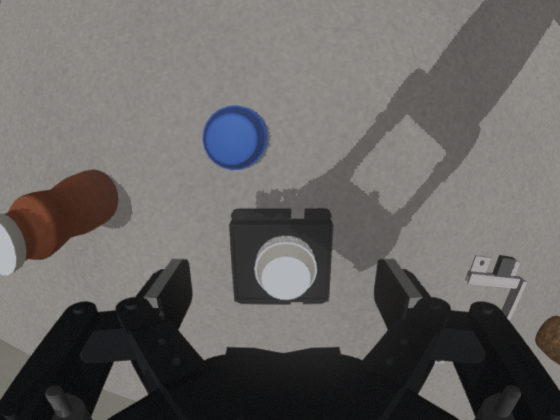

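The wrist view confirms the tray at (281,256) between the fingers, 0.585,-0.140 at 105°. The notches are on the right, towards the track at (495,280), and the blue cup is at (237,137).

>>> step_arm:
  motion:
    - [8.5,-1.4,0,0,0]
    - [8.5,-1.4,0,4,0]
    - [8.5,-1.4,0,8,0]
    - [8.5,-1.4,0,12,0]
    - [8.5,-1.4,0,16,0]
    - [8.5,-1.4,0,19,0]
    - [8.5,-1.4,0,21,0]
    - [8.5,-1.4,0,22.5,0]
    - [8.5,-1.4,0,22.5,0]
    - [8.5,-1.4,0,22.8,0]
    - [8.5,-1.4,0,23.1,0]
    - [8.5,-1.4,0,23.1,0]

```text
time: 3.35
tool_pos: [0.5049, -0.1602, 0.0011]
tcp_rot: [-0.409, 3.113, -0.001]
wrist_force: [-0.7, -0.4, 0.5]
width: 0.995
grip_force: 0.0
```

```bash
python3 - <<'E'
from h import *
s=bot.read_state(); print(s["tool_pos"],s["wrist_force"]); p,d=bot.read_camera("side"); q,_=bot.read_camera("wrist")
a=cv2.resize(p[200:340,200:380],None,fx=3,fy=3,interpolation=2); 
b=q[:, :]; a=cv2.resize(a,(400,311)); b=cv2.resize(b,(400,300))
o=np.zeros((311,800,3),np.uint8);o[:,:400]=a;o[:300,400:]=b; cv2.imwrite("pics/c2.png",o[:,:,::-1])
E
```

```text
[ 0.50494611 -0.16015387  0.00114957] [-0.71578903 -0.40640528  0.51509164]
```

View pics/c2.png

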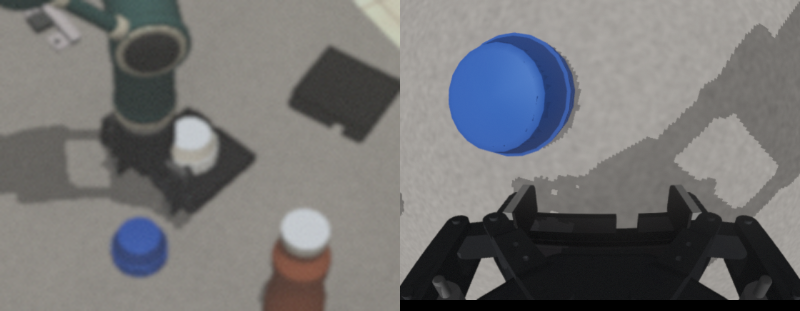

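The fingers stand just outside the tray's robot-side edge, seen at (513,210) and (690,205) in the right panel, and are clear of the blue cup at (510,95). Lower a little more.

>>> step_arm:
  motion:
    - [8.5,0,0,0.3,0]
    - [8.5,0,0,0.6,0]
    - [8.5,0,0,0.9,0]
    - [8.5,0,0,1.0,0]
    - [8.5,0,0,1.0,0]

```text
time: 3.95
tool_pos: [0.5038, -0.1599, -0.0101]
tcp_rot: [0.409, -3.114, -0.001]
wrist_force: [0.1, -0.1, 0.2]
width: 0.996
grip_force: 0.0
```

>>> step_arm:
  motion:
    - [8.5,-0.3,0,0,0]
    - [8.5,-0.6,0,0,0]
    - [8.5,-0.8,0,0,0]
    - [8.5,-1.0,0,0,0.3]
    - [8.5,-1.2,0,0,0.8]
    - [8.5,-1.5,0,0,1.5]
    - [8.5,-1.8,-0.1,0,2.2]
    - [8.5,-2.1,-0.1,0,2.9]
    - [8.5,-2.4,-0.1,0,3.6]
    - [8.5,-2.7,-0.2,0,4.3]
    - [8.5,-3.0,-0.2,0,5.0]
    - [8.5,-3.3,-0.2,0,5.7]
    - [8.5,-3.6,-0.3,0,6.4]
    - [8.5,-3.9,-0.3,0,7.1]
    - [8.5,-4.2,-0.3,0,7.8]
    - [8.5,-4.5,-0.4,0,8.5]
    - [8.5,-4.8,-0.4,0,9.2]
    - [8.5,-5.1,-0.4,0,9.8]
    - [8.5,-5.3,-0.5,0,10.2]
    - [8.5,-5.4,-0.5,0,10.4]

```text
time: 5.95
tool_pos: [0.5555, -0.1502, -0.0099]
tcp_rot: [0.125, -3.134, -0.002]
wrist_force: [-7.5, 0.2, 7.3]
width: 0.997
grip_force: 5.0
```

>>> step_arm:
  motion:
    - [8.5,-0.2,0,0,0]
    - [8.5,-0.4,0,0,0]
    - [8.5,-0.5,0,0,0]
    - [8.5,-0.6,0,0,0]
    - [8.5,-0.6,0,0,0]
    - [8.5,-0.4,0,0,0]
    - [8.5,0,0,0,0]
    - [8.5,0.8,0,0,0]
    - [8.5,1.6,0,0,0]
    - [8.5,1.6,0,-4,0]
    - [8.5,1.6,0,-8,0]
    - [8.5,1.6,0,-12,0]

```text
time: 7.15
tool_pos: [0.5404, -0.152, 0.1109]
tcp_rot: [0.125, -3.138, -0.001]
wrist_force: [1.3, -0.4, 0.3]
width: 0.994
grip_force: 0.0
```

>>> step_arm:
  motion:
    - [8.5,0,0,-5,0]
    - [8.5,0,0,-10,0]
    - [8.5,0,0,-14,0]
    - [8.5,-9.9,-8.6,-14,90]
    - [8.5,-9.9,-8.6,-14,90]
    - [8.5,-9.9,-8.6,-14,90]
    - [8.5,-9.9,-8.6,-14,90]
    - [8.5,-9.9,-8.6,-14,90]
    - [8.5,-9.9,-8.6,-14,90]
    - [8.5,-9.9,-8.6,-14,90]
    - [8.5,-9.9,-8.6,-14,90]
    - [8.5,-9.9,-8.6,-14,90]
    - [8.5,-9.9,-8.6,-14,90]
    - [8.5,-9.9,-8.6,-14,90]
    - [8.5,-9.9,-8.6,-14,90]
    - [8.5,-9.9,-8.6,-14,90]

```text
time: 8.75
tool_pos: [0.6467, -0.2299, 0.25]
tcp_rot: [-2.129, -2.31, 0.0]
wrist_force: [-0.5, 0.2, -0.9]
width: 0.995
grip_force: 0.0
```

```bash
cat > look.py <<'E'
from h import *
import sys
s=bot.read_state(); p,d=bot.read_camera("wrist"); t,_=bot.read_camera("top"); n=sys.argv[1]
np.savez(f"pics/{n}.npz",p=p,t=t)
print(s["tool_pos"],s["tcp_rot"],s["q"].round(2))
o=np.zeros((420,800,3),np.uint8); o[:,:400]=p[:,80:480]; c=cv2.resize(t[180:300,165:365],(400,240),interpolation=2); o[:240,400:]=c
cv2.imwrite(f"pics/{n}.png",o[:,:,::-1])
g=p.max(2); m=(g<85).astype(np.uint8)
cs,_=cv2.findContours(m,cv2.RETR_EXTERNAL,cv2.CHAIN_APPROX_NONE)
for k in cs:
    if cv2.contourArea(k)>1500: print("w",cv2.boundingRect(k),cv2.minAreaRect(np.float32(wplane(s,k[:,0],.006)[:,:2])*1000))
m=(t.max(2)<85).astype(np.uint8); m[:190]=0
cs,_=cv2.findContours(m,cv2.RETR_EXTERNAL,cv2.CHAIN_APPROX_NONE)
for k in cs:
    if 800<cv2.contourArea(k)<4000: print("t",cv2.boundingRect(k),cv2.minAreaRect(np.float32(plane("top",k[:,0],.006)[:,:2])*1000))
E
python3 look.py w3
```

```text
[ 0.64672247 -0.22992816  0.24998925] [-2.12879997e+00 -2.30983425e+00  2.92457684e-04] [-0.38  0.28  1.56 -0.    1.31 -0.46]
w (376, 75, 106, 114) ((832.1991577148438, -152.99928283691406), (130.58413696289062, 124.97660064697266), 24.242679595947266)
w (225, 55, 111, 104) ((636.6168212890625, -145.26824951171875), (129.5933837890625, 124.18792724609375), 4.871551513671875)
w (0, 0, 560, 420) ((630.0256958007812, -451.0003662109375), (1731.4830322265625, 993.3804931640625), 5.561394214630127)
t (426, 282, 48, 138) ((315.62506103515625, -442.4892578125), (86.60459899902344, 358.53924560546875), 68.73736572265625)
t (299, 200, 48, 49) ((638.0527954101562, -145.9027557373047), (128.11134338378906, 120.83914184570312), 4.499535083770752)
t (513, 190, 25, 187) ((489.100341796875, -678.9963989257812), (488.8913879394531, 21.187400817871094), 1.766331672668457)
t (399, 190, 88, 29) ((694.1632690429688, -471.0981140136719), (76.61630249023438, 239.21914672851562), 0.21747785806655884)
```

View pics/w3.png

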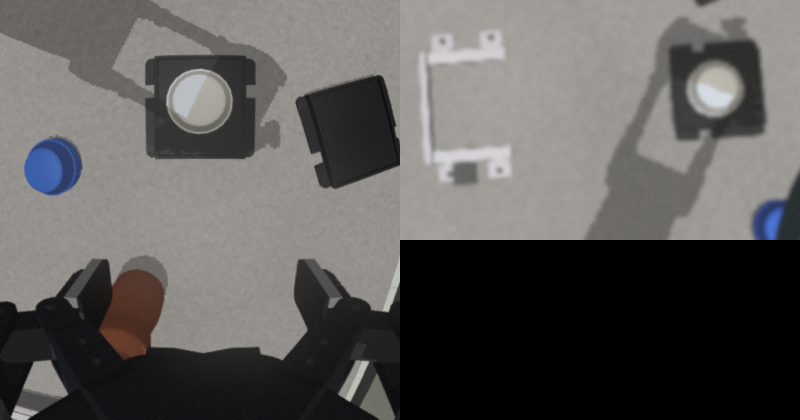

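The tray now stands square at yaw ≈94.7° and within a few mm of the track axis. It is at (200,107) in the left panel with the cups upright on it. Next: descend behind the trailing end and push.

>>> step_arm:
  motion:
    - [8.5,0,0,5,0]
    - [8.5,0,0,10,0]
    - [8.5,0,0,15,0]
    - [8.5,0,0,19,0]
    - [8.5,0,0,22,0]
    - [8.5,0,0,24,0]
    - [8.5,0,0,25,0]
    - [8.5,0,0,25.4,0]
    - [8.5,0,0,25.8,0]
    - [8.5,0,0,25.8,0]
    - [8.5,0.4,0,25.8,0]
    - [8.5,0.8,0,25.8,0]
    - [8.5,1.1,0,25.8,0]
    - [8.5,1.3,0,25.8,0]
    - [8.5,1.5,0,25.8,0]
    - [8.5,1.7,0,25.8,0]
    - [8.5,2.0,0,25.8,0]
    - [8.5,2.3,0,25.8,0]
    - [8.5,2.6,0,25.8,0]
    - [8.5,3.0,0,25.8,0]

```text
time: 10.85
tool_pos: [0.6453, -0.2003, -0.0072]
tcp_rot: [2.13, 2.307, 0.0]
wrist_force: [-0.2, -4.8, 2.6]
width: 0.998
grip_force: 2.5
```

>>> step_arm:
  motion:
    - [8.5,0.3,0,0,0]
    - [8.5,0.7,0,0,0]
    - [8.5,1.1,0,0,0]
    - [8.5,1.5,0,0,0]
    - [8.5,1.9,0,0,0]
    - [8.5,2.3,0,0,0]
    - [8.5,2.7,0,0,0]
    - [8.5,3.1,0,0,0]
    - [8.5,3.5,0,0,0]
    - [8.5,3.9,0,0,0]
    - [8.5,4.3,0,0,0]
    - [8.5,4.7,0,0,0]
    - [8.5,5.1,0,0,0]
    - [8.5,5.5,0,0,0]
    - [8.5,5.9,0,0,0]
    - [8.5,6.3,0,0,0]
    - [8.5,6.7,0,0,0]
    - [8.5,7.1,0,0,0]
    - [8.5,7.5,0,0,0]
    - [8.5,7.9,0,0,0]

```text
time: 12.85
tool_pos: [0.6388, -0.1213, -0.0073]
tcp_rot: [2.13, 2.308, 0.0]
wrist_force: [0.3, -5.2, 4.3]
width: 0.997
grip_force: 2.7
```

>>> step_arm:
  motion:
    - [8.5,0.4,0,0,0]
    - [8.5,0.8,0,0,0]
    - [8.5,1.2,0,0,0]
    - [8.5,1.6,0,0,0]
    - [8.5,2.0,0,0,0]
    - [8.5,2.4,0,0,0]
    - [8.5,2.8,0,0,0]
    - [8.5,3.2,0,0,0]
    - [8.5,3.6,0,0,0]
    - [8.5,4.0,0,0,0]
    - [8.5,4.4,0,0,0]
    - [8.5,4.8,0,0,0]
    - [8.5,5.2,0,0,0]
    - [8.5,5.5,0,0,0]
    - [8.5,5.8,0,0,0]
    - [8.5,6.0,0,0,0]
    - [8.5,6.2,0,0,0]
    - [8.5,6.3,0,0,0]

```text
time: 14.65
tool_pos: [0.6336, -0.0585, -0.0073]
tcp_rot: [2.13, 2.308, -0.0]
wrist_force: [-0.2, -6.5, 3.6]
width: 1.001
grip_force: 2.9
```

```bash
python3 look.py w4
```

```text
[ 0.63364764 -0.05848867 -0.00728584] [ 2.13011024e+00  2.30818748e+00 -3.64735191e-05] [-0.13  0.43  1.87 -0.    0.84 -0.21]
w (0, 0, 560, 420) ((626.03466796875, -91.78349304199219), (576.8888549804688, 319.1629333496094), 5.384820938110352)
t (12, 212, 19, 194) ((418.93487548828125, 650.7041625976562), (498.29791259765625, 16.608949661254883), 0.07944843173027039)
t (513, 190, 25, 187) ((489.0794677734375, -679.4166259765625), (488.90625, 22.507413864135742), 1.580121636390686)
t (241, 190, 90, 66) ((646.689453125, -48.22727966308594), (169.634521484375, 244.74356079101562), 3.9930834770202637)
```

View pics/w4.png

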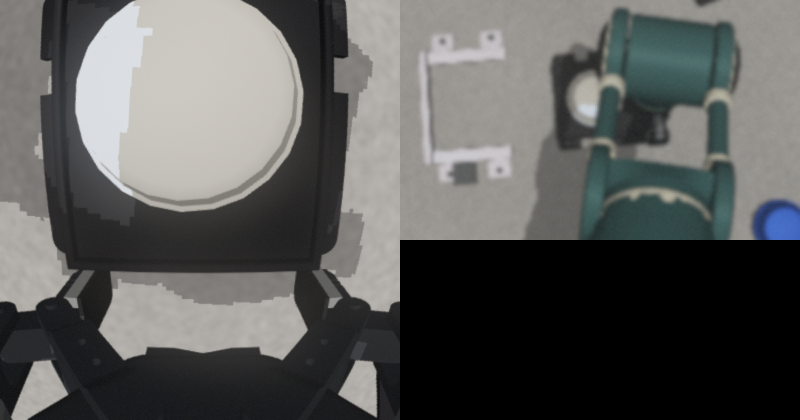

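The tray is aligned just before the mouth with the cups upright on it. In the right panel its leading corners are at about (553,55) and (560,147), and the track lips at (505,60) and (511,149). I check the lateral offset numerically.

```bash
python3 - <<'E'
from h import *
from scipy.ndimage import gaussian_filter1d as gf
t=np.load("pics/w4.npz")["t"].astype(float).mean(2)
o=np.array([.6175,.1337]); a=np.deg2rad(94.5); e=np.array([np.cos(a),np.sin(a)]); f=np.array([-e[1],e[0]])
def dk(u,v,z): w=plane("top",(u,v),z)[0,:2]-o; return w@e*1000,w@f*1000
def cross(col,r0,r1,lev):  # subpixel crossing of level
    c=t[r0:r1,col]; out=[]
    for i in range(len(c)-1):
        if (c[i]-lev)*(c[i+1]-lev)<0: out.append(r0+i+(lev-c[i])/(c[i+1]-c[i]))
    return out
for col in (243,245,247,249,251,253):
    A=cross(col,195,216,95);B=cross(col,245,262,95)
    print("tray",col,[tuple(np.round(dk(col,v,.006),1)) for v in A],[tuple(np.round(dk(col,v,.006),1)) for v in B])
for col in (188,192,196,200,204,208,212):
    A=cross(col,195,216,165);B=cross(col,245,266,165)
    print("lip",col,[tuple(np.round(dk(col,v,.0135),1)) for v in A],[tuple(np.round(dk(col,v,.0135),1)) for v in B])
for row in (210,215,220,225,230,235,240,245,250):
    c=t[row,232:250]; i=np.argmin(np.diff(c)); print("lead",tuple(np.round(dk(232+i+.5,row,.01),1)))
for row in (206,207,255,256,257):
    c=t[row,208:228]; i=np.argmin(np.diff(c)); print("mouth",tuple(np.round(dk(208+i+.5,row,.0135),1)))
E
```

```text
tray 243 [(np.float64(-68.6), np.float64(-60.2))] [(np.float64(-60.2), np.float64(64.0))]
tray 245 [(np.float64(-74.0), np.float64(-60.6))] [(np.float64(-65.1), np.float64(70.7))]
tray 247 [(np.float64(-79.5), np.float64(-61.4))] [(np.float64(-70.3), np.float64(72.5))]
tray 249 [(np.float64(-85.1), np.float64(-63.1))] [(np.float64(-75.7), np.float64(71.6))]
tray 251 [(np.float64(-90.6), np.float64(-64.0))] [(np.float64(-81.1), np.float64(72.0))]
tray 253 [(np.float64(-95.6), np.float64(-59.3))] [(np.float64(-86.5), np.float64(71.3))]
lip 188 [(np.float64(76.6), np.float64(-100.1)), (np.float64(78.8), np.float64(-59.6))] [(np.float64(84.9), np.float64(56.2))]
lip 192 [(np.float64(67.1), np.float64(-77.2)), (np.float64(68.1), np.float64(-58.1))] [(np.float64(74.2), np.float64(55.4)), (np.float64(75.1), np.float64(72.4))]
lip 196 [(np.float64(56.3), np.float64(-78.8)), (np.float64(57.3), np.float64(-60.5))] [(np.float64(63.6), np.float64(54.4)), (np.float64(64.5), np.float64(71.9))]
lip 200 [(np.float64(45.5), np.float64(-78.5)), (np.float64(46.5), np.float64(-60.8))] [(np.float64(53.1)
[... 376 characters left out ...]
64(73.7))]
lip 212 [(np.float64(14.3), np.float64(-60.3))] [(np.float64(21.2), np.float64(55.8))]
lead (np.float64(-61.6), np.float64(-52.9))
lead (np.float64(-58.0), np.float64(-39.6))
lead (np.float64(-59.8), np.float64(-25.9))
lead (np.float64(-58.9), np.float64(-12.5))
lead (np.float64(-60.7), np.float64(1.1))
lead (np.float64(-59.8), np.float64(14.5))
lead (np.float64(-61.6), np.float64(28.0))
lead (np.float64(-60.7), np.float64(41.3))
lead (np.float64(-62.4), np.float64(54.8))
mouth (np.float64(1.7), np.float64(-68.1))
mouth (np.float64(1.9), np.float64(-65.4))
mouth (np.float64(-1.0), np.float64(63.5))
mouth (np.float64(1.9), np.float64(66.0))
mouth (np.float64(2.0), np.float64(68.6))
```

>>> step_arm:
  motion:
    - [8.5,0.3,0.02,0,0]
    - [8.5,0.6,0.04,0,0]
    - [8.5,0.9,0.07,0,0]
    - [8.5,1.2,0.1,0,0]
    - [8.5,1.5,0.12,0,0]
    - [8.5,1.8,0.15,0,0]
    - [8.5,2.1,0.17,0,0]
    - [8.5,2.4,0.2,0,0]
    - [8.5,2.7,0.22,0,0]
    - [8.5,3.0,0.25,0,0]
    - [8.5,3.3,0.27,0,0]
    - [8.5,3.6,0.3,0,0]
    - [8.5,3.9,0.32,0,0]
    - [8.5,4.2,0.35,0,0]
    - [8.5,4.5,0.37,0,0]
    - [8.5,4.7,0.38,0,0]
    - [8.5,4.9,0.38,0,0]

```text
time: 16.45
tool_pos: [0.6333, -0.0095, -0.0073]
tcp_rot: [2.13, 2.308, -0.001]
wrist_force: [0.8, -5.9, 3.0]
width: 0.996
grip_force: 3.0
```

```bash
python3 - <<'E'
from h import *
p,_=bot.read_camera("wrist"); t,_=bot.read_camera("top"); s,_=bot.read_camera("side")
np.savez("pics/w5.npz",p=p,t=t,s=s)
o=np.zeros((600,800,3),np.uint8)
o[:300,:400]=cv2.resize(p,(400,300)); o[300:,:400]=cv2.resize(s[150:300,170:370],(400,300),interpolation=2)
o[:400,400:]=cv2.resize(t[185:285,170:270],(400,400),interpolation=2); cv2.imwrite("pics/w5.png",o[:,:,::-1])
E
```

```text
(no output)
```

View pics/w5.png

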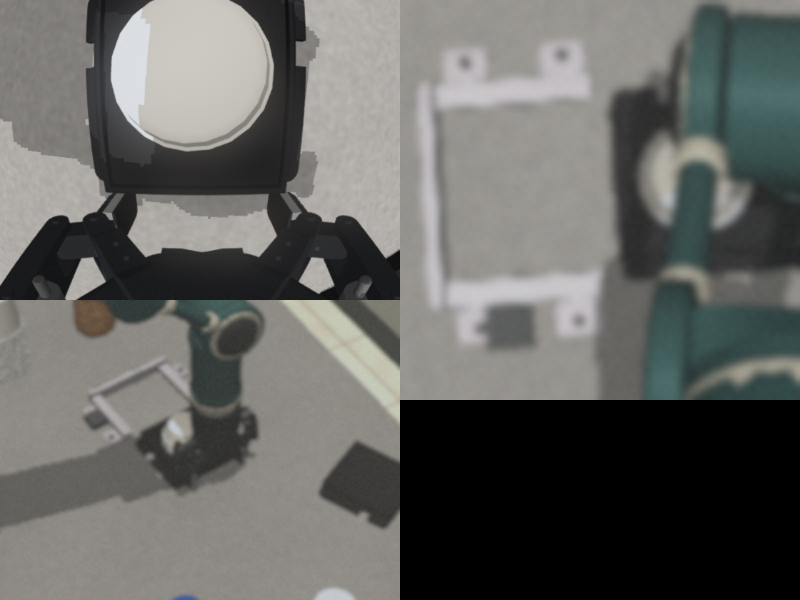

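In the right panel the tray's leading corners at (620,91) and (628,277) sit between the lips' outer edges at (588,76) and (600,302). The cups are still standing. One numeric check:

```bash
python3 - <<'E'
from h import *
t=np.load("pics/w5.npz")["t"].astype(float).mean(2)
o=np.array([.6175,.1337]); a=np.deg2rad(94.5); e=np.array([np.cos(a),np.sin(a)]); f=np.array([-e[1],e[0]])
def dk(u,v,z): w=plane("top",(u,v),z)[0,:2]-o; return np.round(np.array([w@e,w@f])*1000,1).tolist()
def edge(col,r0,r1,sgn):
    c=np.diff(t[r0:r1,col])*sgn; i=int(np.argmax(c)); y=c[max(i-1,0):i+2]; return r0+i+.5+((y[0]-y[2])/(2*(y[0]-2*y[1]+y[2])) if len(y)==3 else 0)
for col in (226,228,230,232,234): print("tray",dk(col,edge(col,200,216,-1),.006),dk(col,edge(col,247,262,1),.006))
for col in (196,200,204,208,212,215): print("lip",dk(col,edge(col,202,216,-1),.0135),dk(col,edge(col,246,258,1),.0135))
E
```

```text
tray [-22.9, -65.3] [-14.8, 62.7]
tray [-28.3, -64.9] [-20.1, 63.5]
tray [-33.7, -65.2] [-25.5, 62.6]
tray [-39.1, -65.1] [-30.8, 63.8]
tray [-45.2, -75.4] [-36.4, 59.4]
lip [57.2, -61.4] [63.6, 55.7]
lip [46.5, -61.1] [53.1, 57.5]
lip [35.8, -60.1] [42.5, 57.2]
lip [24.9, -61.8] [31.8, 56.1]
lip [14.2, -61.7] [21.2, 57.2]
lip [6.3, -59.6] [13.3, 57.8]
```

>>> step_arm:
  motion:
    - [8.5,0.2,0.03,0,0]
    - [8.5,0.4,0.05,0,0]
    - [8.5,0.7,0.08,0,0]
    - [8.5,1.0,0.1,0,0]
    - [8.5,1.2,0.1,0,0]
    - [8.5,1.4,0.1,0,0]
    - [8.5,1.6,0.1,0,0]
    - [8.5,1.8,0.1,0,0]
    - [8.5,2.0,0.1,0,0]
    - [8.5,2.2,0.1,0,0]
    - [8.5,2.4,0.1,0,0]
    - [8.5,2.6,0.1,0,0]
    - [8.5,2.8,0.1,0,0]
    - [8.5,3.0,0.1,0,0]
    - [8.5,3.2,0.1,0,0]
    - [8.5,3.4,0.1,0,0]

```text
time: 18.2
tool_pos: [0.6315, 0.0244, -0.0074]
tcp_rot: [2.131, 2.308, -0.001]
wrist_force: [0.8, -6.5, 4.3]
width: 0.993
grip_force: 3.1
```

Entered with no extra force. Continue slowly up to the catch.

>>> step_arm:
  motion:
    - [8.5,0.2,0,0,0]
    - [8.5,0.5,0,0,0]
    - [8.5,0.8,0,0,0]
    - [8.5,1.1,0,0,0]
    - [8.5,1.4,0,0,0]
    - [8.5,1.7,0,0,0]
    - [8.5,2.0,0,0,0]
    - [8.5,2.3,0,0,0]
    - [8.5,2.6,0,0,0]
    - [8.5,2.9,0,0,0]
    - [8.5,3.2,0,0,0]
    - [8.5,3.4,0,0,0]

```text
time: 19.4
tool_pos: [0.6287, 0.0583, -0.0074]
tcp_rot: [2.13, 2.309, -0.001]
wrist_force: [0.7, -6.0, 4.5]
width: 0.995
grip_force: 3.2
```

>>> step_arm:
  motion:
    - [8.5,0.1,0,0,0]
    - [8.5,0.2,0,0,0]
    - [8.5,0.3,0,0,0]
    - [8.5,0.4,0,0,0]
    - [8.5,0.5,0,0,0]
    - [8.5,0.6,0,0,0]
    - [8.5,0.7,0,0,0]
    - [8.5,0.8,0,0,0]
    - [8.5,0.9,0,0,0]
    - [8.5,1.0,0,0,0]
    - [8.5,1.1,0,0,0]
    - [8.5,1.2,0,0,0]
    - [8.5,1.3,0,0,0]
    - [8.5,1.4,0,0,0]
    - [8.5,1.5,0,0,0]

```text
time: 20.9
tool_pos: [0.6283, 0.0728, -0.0074]
tcp_rot: [2.13, 2.307, 0.0]
wrist_force: [3.7, -7.1, 2.4]
width: 0.995
grip_force: 3.5
```

>>> step_arm:
  motion:
    - [8.5,0.1,0,0,0]
    - [8.5,0.2,0,0,0]
    - [8.5,0.3,0,0,0]
    - [8.5,0.4,0,0,0]
    - [8.5,0.5,0,0,0]
    - [8.5,0.6,0,0,0]
    - [8.5,0.7,0,0,0]
    - [8.5,0.8,0,0,0]
    - [8.5,0.9,0,0,0]
    - [8.5,1.0,0,0,0]
    - [8.5,1.1,0,0,0]
    - [8.5,1.2,0,0,0]
    - [8.5,1.3,0,0,0]
    - [8.5,1.4,0,0,0]
    - [8.5,1.5,0,0,0]
    - [8.5,1.6,0,0,0]
    - [8.5,1.7,0,0,0]
    - [8.5,1.8,0,0,0]
    - [8.5,1.9,0,0,0]
    - [8.5,2.0,0,0,0]

```text
time: 22.9
tool_pos: [0.6267, 0.093, -0.0075]
tcp_rot: [2.13, 2.307, 0.001]
wrist_force: [3.6, -5.4, 1.8]
width: 0.994
grip_force: 3.3
```

>>> step_arm:
  motion:
    - [8.5,0.1,0,0,0]
    - [8.5,0.2,0,0,0]
    - [8.5,0.3,0,0,0]
    - [8.5,0.4,0,0,0]
    - [8.5,0.5,0,0,0]
    - [8.5,0.6,0,0,0]
    - [8.5,0.7,0,0,0]
    - [8.5,0.8,0,0,0]
    - [8.5,0.9,0,0,0]

```text
time: 23.8
tool_pos: [0.6259, 0.1023, -0.0075]
tcp_rot: [2.131, 2.307, 0.001]
wrist_force: [2.9, -5.1, 2.4]
width: 0.998
grip_force: 2.6
```

>>> step_arm:
  motion:
    - [8.5,0.05,0,0,0]
    - [8.5,0.1,0,0,0]
    - [8.5,0.15,0,0,0]
    - [8.5,0.2,0,0,0]
    - [8.5,0.25,0,0,0]
    - [8.5,0.3,0,0,0]
    - [8.5,0.35,0,0,0]
    - [8.5,0.4,0,0,0]

```text
time: 24.6
tool_pos: [0.6252, 0.1063, -0.0075]
tcp_rot: [2.13, 2.308, 0.0]
wrist_force: [2.2, -4.9, 4.3]
width: 0.996
grip_force: 2.8
```

>>> step_arm:
  motion:
    - [8.5,0.05,0,0,0]
    - [8.5,0.1,0,0,0]
    - [8.5,0.15,0,0,0]
    - [8.5,0.2,0,0,0]
    - [8.5,0.2,0,0,0]

```text
time: 25.1
tool_pos: [0.6249, 0.1072, -0.0076]
tcp_rot: [2.129, 2.308, -0.002]
wrist_force: [2.5, -8.9, 3.5]
width: 0.994
grip_force: 4.4
```

>>> step_arm:
  motion:
    - [8.5,0.05,0,0,0]
    - [8.5,0.1,0,0,0]
    - [8.5,0.1,0,0,0]

```text
time: 25.4
tool_pos: [0.6249, 0.1072, -0.0076]
tcp_rot: [2.129, 2.308, -0.004]
wrist_force: [2.4, -12.1, 4.2]
width: 0.995
grip_force: 6.0
```

>>> step_arm:
  motion:
    - [8.5,0.05,0,0,0]
    - [8.5,0.1,0,0,0]
    - [8.5,0.1,0,0,0]

```text
time: 25.7
tool_pos: [0.625, 0.1073, -0.0075]
tcp_rot: [2.127, 2.308, -0.005]
wrist_force: [2.8, -15.6, 4.6]
width: 0.996
grip_force: 7.6
```

The force now rises against a fixed position at the predicted home. Back off and look.

>>> step_arm:
  motion:
    - [8.5,-0.2,0,0,0]
    - [8.5,-0.5,0,0,0]
    - [8.5,-1.2,0,0,0]
    - [8.5,-2.2,0,0,0]
    - [8.5,-4,0,0,0]
    - [8.5,-4,0,-4,0]
    - [8.5,-5,0,-9,0]
    - [8.5,-6,0,-14,0]
    - [8.5,-7,0,-18,0]
    - [8.5,-7,0,-20,0]
    - [8.5,-7,0,-20,0]

```text
time: 26.8
tool_pos: [0.6332, 0.0392, 0.1975]
tcp_rot: [2.128, 2.302, 0.01]
wrist_force: [-0.4, -0.1, 1.1]
width: 0.994
grip_force: 0.0
```

```bash
python3 look.py w6; python3 - <<'E'
from h import *
z=np.load("pics/w6.npz"); p=z["p"]
o=np.zeros((600,800,3),np.uint8); o[:450,:600]=cv2.resize(p[0:225,130:430],(600,450),interpolation=2)
o[450:600,:250]=cv2.resize(z["t"][180:300,165:365],(250,150)); cv2.imwrite("pics/w7.png",o[:,:,::-1])
E
```

```text
[0.63322911 0.03924102 0.19749576] [2.12815655 2.30246762 0.00950433] [ 0.02  0.21  1.74  0.    1.19 -0.06]
w (0, 0, 560, 420) ((641.970947265625, -134.34429931640625), (1496.137939453125, 871.093505859375), 4.336715221405029)
w (211, 0, 128, 111) ((616.212646484375, 177.5390625), (129.57667541503906, 120.36354064941406), 3.968385934829712)
t (12, 212, 19, 195) ((417.70751953125, 650.6849365234375), (500.7519226074219, 16.7558536529541), 0.06310544908046722)
t (512, 190, 26, 187) ((489.0972900390625, -678.88818359375), (489.03778076171875, 22.41115951538086), 1.7647639513015747)
t (180, 190, 99, 84) ((625.35595703125, 131.54269409179688), (225.19515991210938, 241.70623779296875), 58.59929275512695)
```

View pics/w7.png

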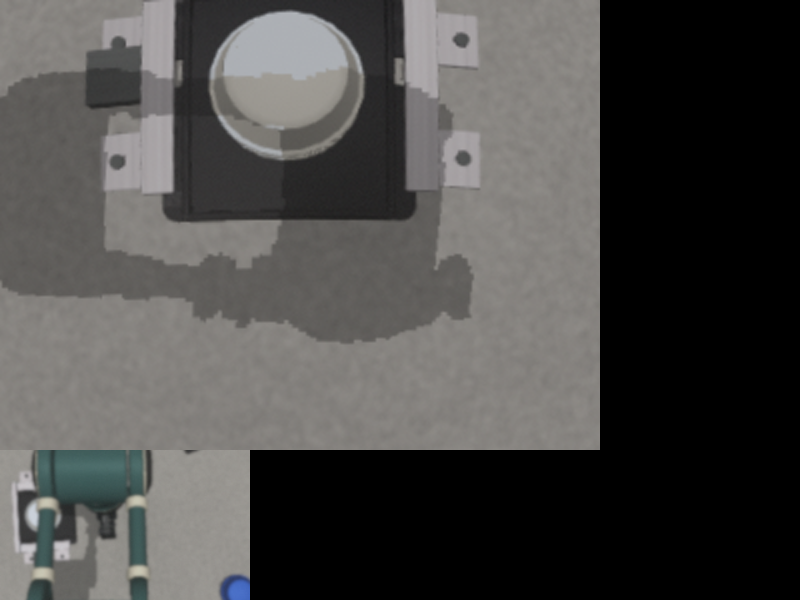

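The tray lies in the track under both lips, with about 15 mm standing out at the bottom (row 193 to 218). Its notch at (180,72) is level with the catch box at (113,77), and the cups stand at (287,85). One check of the gap at the back stop from above.

>>> step_arm:
  motion:
    - [8.5,3,0,0,0]
    - [8.5,6,0,0,0]
    - [8.5,9,0,0,0]
    - [8.5,11,0,0,0]
    - [8.5,12,0,0,0]
    - [8.5,12,0,0,0]
    - [8.5,12,0,0,0]

```text
time: 27.6
tool_pos: [0.6201, 0.1594, 0.1909]
tcp_rot: [-2.13, -2.308, 0.004]
wrist_force: [0.0, -0.3, -0.5]
width: 0.994
grip_force: 0.0
```

```bash
python3 - <<'E'
from h import *
s=bot.read_state(); p,_=bot.read_camera("wrist"); np.savez("pics/w8.npz",p=p)
print(s["tool_pos"]); cv2.imwrite("pics/w8.png",cv2.resize(p[20:320,130:430],(600,600),interpolation=cv2.INTER_CUBIC)[:,:,::-1])
E
```

```text
[0.62013392 0.15943757 0.19085349]
```

View pics/w8.png

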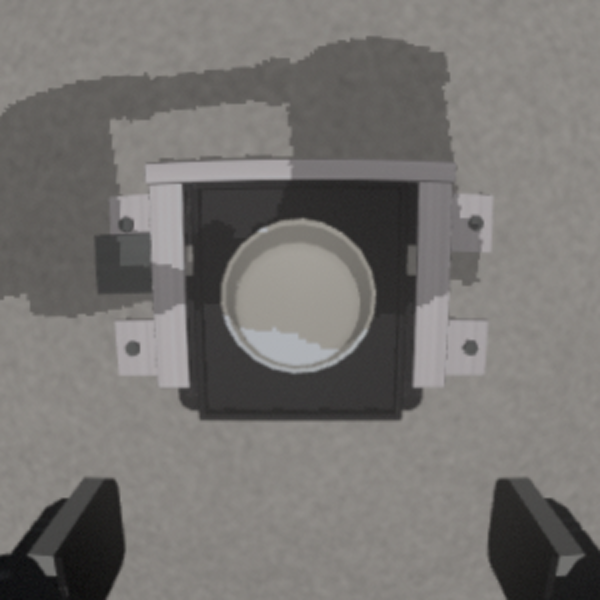

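The tray sits flush against the back stop (row 182). The notches at (188,260) and (411,260) line up with the catch box at (122,264), the cups stand at (298,296), and the robot is clear. Handing in.

```bash
python3 -c "
from workcell import bot
print(bot.finish_job())"
```

```text
the job is handed in; nothing more can be done
None
```

I slid the tray notched end first against the back stop, its notch in line with the catch and the cups still standing on it, then handed in at about 28 s; I could not see the catch nose itself, so the click is inferred from the tray's position.

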